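# Home the vial carrier and hold the spread snap ring at its groove

### The arm

A 7-joint arm with a two-finger parallel gripper is mounted at the origin on the work surface. World frame = base frame: x ahead of the robot, y to its left, z up, the work surface at z = 0. Lengths are in m, angles in rad, forces in N, time in s.
With the tool pointing down it reaches from about 0.4 to 0.875 m from the base axis. Payload 4.4 kg.
Tool frame: the origin (TCP) lies on the centre line of the jaws, within the pads' length; the fingertips stand 14 mm ahead of it and the grasp point (between the pads) lies 5 mm behind it; z points along the fingers, y is the line along which they close (so a half turn about z gives the same grasp; the last joint's range is limited). The gripper opens to 85 mm and grips with 20 to 120 N. Pads are 22 mm wide; open, the fingers measure 114 mm over their backs; the gripper's body (76 mm by 85 mm) begins 54 mm behind the grasp point. The pads swing forward as they close: fully open they stand 13 mm farther back than shut.
Start: joints at [-1.173, 0.628, 0.038, 1.517, -0.027, 0.996, -0.02], TCP at [0.291, 0.581, 0.245] pointing down, gripper open.
Joint ranges: [-3.06, 3.06], [-0.37, 2.12], [-1.25, 1.32], [0.18, 2.47], [-1.1, 4.24], [0.23, 1.98], [-2.94, 2.94]. Speed limits (rad/s): [2.57, 2.57, 3.14, 3.14, 3.14, 3.14, 3.14].

### API

Orientations are given as a unit quaternion [x, y, z, w].
In Python, from station import bot gives the robot as it stands.
- The arm moves only by the tool arm_command, never from a script. Its argument "increments" is text: rows parted by semicolons, each of 7 numbers parted by spaces: the turn, a rotation vector about the tool's x, y, z scaled (see below), then the shift along the tool's x, y, z scaled (see below), then the opening, from 0 (shut) to 1 (fully open). A call has 1 to 20 rows; each row shifts and turns the commanded pose from where the row before left it, along the tool's axes as they then stand; what a row does not reach is not made up. The controller multiplies each number of a shift by 30 mm and each number of a turn by 0.12 rad. A row lasts 1/8 s, in which the tool goes at most 62.5 mm and 10.7 degrees, less where a joint would pass 70% of its speed; a pose out of reach is approached as far as the arm can. A call with a number of a shift or a turn outside -1 to 1 is refused whole. A call with a gripper value outside its range is refused whole. The fingers move at their own pace and stop on an object; "grip_force" is the grip in N (left out, the last holds). Time passes only in rows, so rows that do not move let the fingers close. It gives the time, the measured TCP pose, the force, the opening and the grip force at its end, in the units of the state.
- bot.state(): the state, without advancing time (a new reading comes with each control period).
- bot.get_image(name): name is "scene" or "top"; returns the picture (420x560x3 uint8, red, green, blue); there is no depth.
- bot.calibration(name): a dict with "vertical_fov" (degrees; the focal length in pixels is half the picture's height over the tangent of half this angle, whatever the lens; pixels are square), "cx", "cy" (the principal point, pixels), "R" (3x3) and "t" (3): a world point X has camera coordinates R X + t. Camera axes: x right, y down, z forward; pixel columns grow to the right and rows downward; lengths in m; the calibration is good to about 2 mm. A picture is of the moment at which its call begins. calibration takes no time and is no camera call.
- bot.sign_off(): hands the job in; it is judged then, once.
The state is a dict: "time": time; "joints": joint angles; "qvel": joint speeds; "joint_efforts": joint torques, N m; "tool_pos": TCP position; "eef_rot": TCP orientation; "ft_force": force on the tool from outside, world axes, zero at the start; "torque": the same for the moment, N m; "opening": finger opening in m; "gripper_force": force on a finger pad.
Only numpy, scipy, OpenCV 4.12 (cv2) and the standard library are available. Lean on these libraries where they do the work, as an engineer would, in place of code of your own. Each camera call takes 0.05 s, during which the arm holds its last target. There are 200 camera calls.

### The job

Turn the round carrier by its stub until its bar-code label squarely faces the reader block. Then pick the loaded ring pliers out of their stand by squeezing both handles so that the snap ring is fully spread, bring the spread ring over the top of the stub and slide it down until it is level with the groove, around the stub and centred on it, and finish there, still holding the pliers upright with the ring fully spread and not leaning on the stub. Work gently and leave the other things on the bench where they are.

Things in the scene. Friction and masses are not known exactly. Their poses are not given: they have to be found in the camera images.
- station: grey base plate, 200 x 94 x 10 mm, fixed to the bench, yaw varies; it carries the round carrier and a white reader block (45 x 64 x 42 mm on the plate, its top 52 mm above the bench). Origin: on the carrier's turning axis, at bench level. +x points from the axis to the reader, whose dark window is 94 mm from the axis; z up
- drum (a joint): turn of the aluminium carrier drum (72 mm diameter, top 65 mm above the bench) about its vertical axis, rad, counter-clockwise from above positive; 0 = label facing straight at the reader. Starts between 0.5 and 1.3, stays where left (friction 0.06 N m), range -2.6 to 2.6. The steel stub on top turns with it: 36 mm diameter, from 65 to 99 mm above the bench; grip it from above to turn
- label (a point): middle of the white bar-code label (30 x 36 mm) on the drum's side, 36.6 mm from the axis and 40 mm above the bench; a white tab on the drum's top edge, 13 x 16 mm, is right above it
- groove (a point): centre of the stub's groove: on the stub's axis, 79 mm above the bench (20 mm below the stub's top, 14 mm above the drum's top), at the middle of the groove, which is 9 mm wide and 31 mm in diameter
- stand: grey plastic tool stand, base 100 x 130 x 10 mm, fixed, yaw varies; two posts at y = +-46 mm, 90 mm high with lips up to 97 mm, carry the pliers by their two wings. Origin: centre of its underside, z up
- grip (a point): point to grip at, midway between the handles, 62 mm above the pliers' origin. The two straight black handles (14 mm wide in x, 10 mm thick, from 40 mm below to 26 mm above this point) are squeezed together along the pliers' y. Here their outer faces are 55 mm apart at rest, leaning outwards, and 34 mm when fully squeezed (then parallel and upright)
- pliers: upright ring-spreading pliers, ring already on the tips, about 0.2 kg, hanging loose in the stand (lift straight up). Origin: midway between the lever pivots, 93 mm above the bench in the stand; z up the tool, y from handle to handle, +x to the ring's side. Steel wings at z = 0 reach y = +-54 mm and rest on the stand's posts; the jaw tips end at z = -64.5 mm (3 mm lower at rest)
- handle_l (a joint): squeeze of the pliers' handles, rad (the other handle and the ring follow it by linkage): 0 = at rest, ring closed (too narrow for the stub); 0.170 = fully squeezed to the stop, ring fully spread. A spring opens it; about 6 N on each handle at the grip point holds it squeezed, and 20 N or more presses it to the stop, where the ring cannot be over-spread, and carries the pliers
- ring_center (a point): centre of the spread ring's opening, mid-thickness, 58 mm below the pliers' origin, y = 0, x = 14.7 mm (pliers' frame). Ring: dark steel, level, 4 mm thick, 5 mm broad, open on the jaws' side; fully spread it passes the 36 mm stub with about 2 mm play all round; closed it does not
- vial_a: bystander: amber vial, 28 mm diameter, 95 mm high, standing near the middle of the bench; origin: middle of its underside; leave it
- vial_b: bystander: amber vial, 28 x 95 mm, standing farther out, near the middle; origin: middle of its underside; leave it
- vial_c: bystander: amber vial, 28 x 95 mm, standing on the right; origin: middle of its underside; leave it
- collar: bystander: steel collar, 32 mm diameter, 12 mm high, lying near the middle; origin: middle of its underside; leave it
- wrench: bystander: wrench, 150 mm long, lying on the right; origin: middle of its underside; leave it
- beaker: bystander: glass beaker, 68 mm diameter, 85 mm high, standing on the left; origin: middle of its underside; leave it
- jar: bystander: amber jar with black lid, 62 mm diameter, 71 mm high, standing on the left; origin: middle of its underside; leave it

How it is judged:
By the outcome, as a careful person would: the job done as asked, in the order asked, and still so for the second after the job is handed in, while the arm keeps its last pose, push and grip.
It also fails if it takes over 64 s, if anything falls off the work surface, if the arm or the gripper's body presses on something with over 40 N, if the wrist force passes 120 N, or if a joint passes its speed limit or range.

## Working session

There is one attempt and no reset: what is moved stays moved. The work goes in short steps, Python scripts to look and compute and a tool call to move; the robot and the scene stay as the last step left them, time stands still between calls to the robot, and variables do not carry over. Pictures are saved under pics/ and viewed, at most 10 in all, crops included, and the job is handed in when it is done.

Besides the shell and the picture viewer there is one more tool, called after "Call:" in YAML: its name, and indented under it one key for each argument. arm_command: Moves the arm, as the interface text tells. Shifts and turns lie within -1 to 1; 1 stands for 30 mm of shift or 0.12 rad of turn. Its arguments: {"type":"object","properties":{"increments":{"type":"string"},"grip_force":{"type":"number"}},"required":["increments"]}

```bash
ls; mkdir -p pics
python3 - <<'E'
from station import bot
import cv2
for n in("scene","top"):
    cv2.imwrite(f"pics/{n}0.png",bot.get_image(n)[:,:,::-1]); print(n,bot.calibration(n))
s=bot.state(); print(s)
E
```

```text
pics
scene {'vertical_fov': 46.93177368460002, 'cx': 281.1860510198911, 'cy': 215.31003915840932, 'R': array([[ 0.32134974,  0.94696   ,  0.00105258],
       [ 0.55261555, -0.18662656, -0.81227248],
       [-0.76899311,  0.26160523, -0.58327721]]), 't': array([-0.16889995, -0.23446006,  1.92251721])}
top {'vertical_fov': 51.429214327470426, 'cx': 273.934715454588, 'cy': 215.36596832334902, 'R': array([[ 0.01523072, -0.9997971 ,  0.01318246],
       [-0.99660143, -0.01624683, -0.08075659],
       [ 0.08095438, -0.01190768, -0.99664668]]), 't': array([-0.02676684,  0.5813038 ,  1.0999999 ])}
{'time': 0.1, 'joints': array([-1.17280112,  0.6292357 ,  0.03846461,  1.51823186, -0.02699885,
        0.99629617, -0.02004383]), 'qvel': array([ 0.00035232, -0.00255822,  0.00026592, -0.00250626, -0.00122481,
       -0.00027646,  0.00199312]), 'joint_efforts': array([ 3.56123142e-03, -5.64526749e+01,  1.23058610e+00, -1.93970311e+01,
        1.12982362e-02,  5.43190807e-03,  2.22947233e-05]), 'tool_pos': array([0.29052692, 0.58088438, 0.24450457]), 'eef_rot': array([ 2.29853103e-01,  9.73224983e-01, -8.07216275e-04, -1.76534127e-04]), 'ft_force': array([ 0.22287958, -0.00386022,  0.53440713]), 'torque': array([-0.01565299, -0.02266403, -0.04895921]), 'gripper_force': 0.0, 'opening': 0.08560133338556927}
```

View pics/scene0.png

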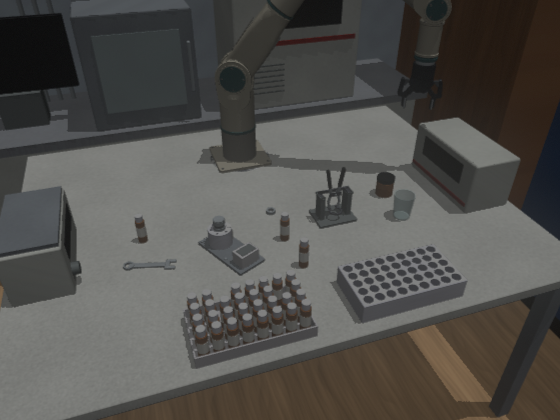

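View pics/top0.png

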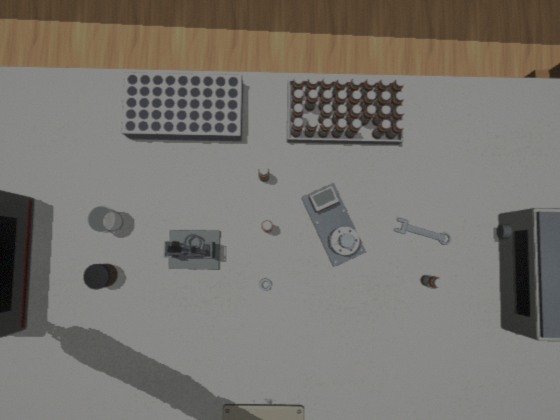

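The scene view shows the carrier near (220,236), the reader near (245,255) and the stand with pliers near (333,205). In the top view the drum is near (346,241), the reader near (325,199) and the stand near (195,250). I'll zoom in on both.

```bash
cat > h.py <<'E'
import numpy as np, cv2
from station import bot
def cal(n):
    c=bot.calibration(n); f=210/np.tan(np.radians(c["vertical_fov"]/2)); return c,f
def ray(n,u,v,z):
    c,f=cal(n); d=c["R"].T@np.array([(u-c["cx"])/f,(v-c["cy"])/f,1]); o=-c["R"].T@c["t"]
    return o+d*(z-o[2])/d[2]
def proj(n,X):
    c,f=cal(n); p=c["R"]@np.asarray(X,float)+c["t"]; return np.array([f*p[0]/p[2]+c["cx"],f*p[1]/p[2]+c["cy"]])
def crop(im,x0,y0,x1,y1,s):
    return cv2.resize(im[y0:y1,x0:x1],None,fx=s,fy=s,interpolation=cv2.INTER_CUBIC)
E
python3 - <<'E'
from h import *
t=cv2.imread("pics/top0.png"); s=cv2.imread("pics/scene0.png")
a=np.hstack([crop(t,295,175,375,275,5),crop(t,160,210,240,310,5)])
cv2.imwrite("pics/c1.png",np.clip(a*1.5,0,255).astype(np.uint8))
E
```

```text
(no output)
```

View pics/c1.png

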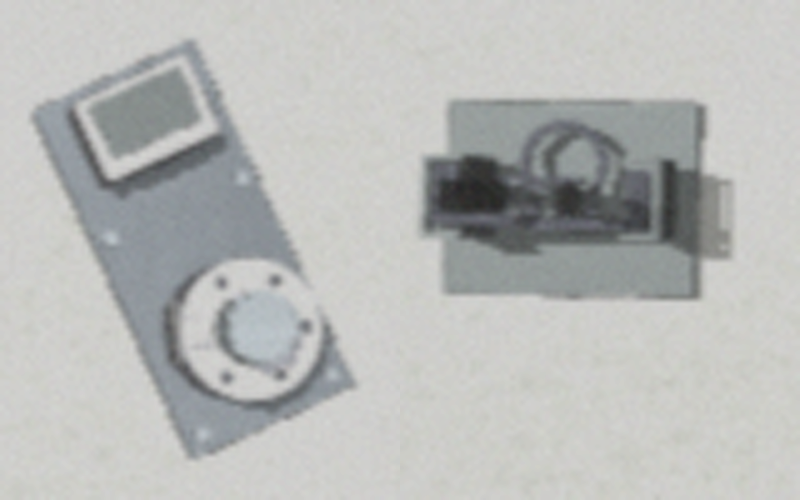

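The top crop shows the plate corners near crop px (38,112), (193,40), (355,385) and (195,460), with the drum top near (252,330). The tab is on its left at about (200,342). In the stand crop, the ring is towards the top of the image (world +x) near (580,150). Next I'll take precise measurements.

Run:
```python
from h import *
ims=[bot.get_image("top").astype(float) for _ in range(6)]
t=np.mean(ims,0); np.save("t0.npy",t)
for n in("top","scene"):
    c,f=cal(n); print(n,-c["R"].T@c["t"],f)
g=cv2.GaussianBlur(t,(0,0),.8)
bench=np.median(g[285:310,295:375].reshape(-1,3),0); print("bench",bench,"plate",g[225,330],"drum",g[250,335],"stub",g[241,348], "base",g[262,200])
def rect(x0,y0,x1,y1,zs,thr):
    m=(g.sum(2)<bench.sum()*thr).astype(np.uint8)[y0:y1,x0:x1]
    m=cv2.morphologyEx(m,cv2.MORPH_CLOSE,np.ones((5,5)))
    cs,_=cv2.findContours(m,0,1); c=max(cs,key=cv2.contourArea)
    P=np.array([ray("top",p[0][0]+x0,p[0][1]+y0,zs)[:2] for p in c],np.float32)
    r=cv2.minAreaRect(P*1000); print(r); print(cv2.boxPoints(r).round(1))
rect(295,175,375,275,.010,.87)
rect(160,222,208,275,.010,.87)
# tab/drum patch raw
np.set_printoptions(linewidth=250)
print(t[222:262,325:366,0].astype(int))
```

```text
top [ 0.49068607 -0.00421862  1.14360821] 436.0632349634308
scene [ 1.66224471 -0.38675553  0.93109281] 483.7543692714082
bench [137.05116918 137.2968981  134.3015732 ] plate [ 96.16446902 100.81278791 104.92544911] drum [111.01299884 110.99522584 111.09729731] stub [124.20513388 129.74716538 132.4796565 ] base [ 98.30284196 103.06452175 102.19297924]
((562.0175170898438, -172.0684356689453), (202.1138153076172, 98.08159637451172), 25.472803115844727)
[[ 449.7 -171.3]
 [ 491.9 -259.8]
 [ 674.3 -172.9]
 [ 632.2  -84.3]]
((490.671630859375, 209.34982299804688), (100.57725524902344, 111.84085845947266), 0.9085399508476257)
[[439.5 264.5]
 [441.3 152.6]
 [541.8 154.2]
 [540.1 266.1]]
[[ 95  95  96 ... 137 137 137]
 [ 96  95  95 ... 136 137 137]
 [ 95  96  95 ... 136 137 137]
 ...
 [137 138 137 ... 138 138 138]
 [138 137 137 ... 138 137 137]
 [138 138 138 ... 137 137 137]]
```

Run:
```python
from h import *
t=np.load("t0.npy").astype(np.float32)[:,:,::-1]
def st(a): return np.clip((a-30)*1.8,0,255)
a=np.hstack([crop(st(t),324,218,369,263,9),crop(st(t),162,226,207,271,9)[:, :390]])
# mark predictions
ax=np.array([.51,-.197])
a=cv2.resize(a,(795,405))
for k in range(0,405,45):
    cv2.putText(a,str(k),(k,10),0,.35,(0,0,255)); cv2.putText(a,str(k),(0,k+10),0,.35,(0,0,255))
cv2.imwrite("pics/c2.png",a)
```

```text
[ WARN:0@0.501] global loadsave.cpp:1063 imwrite_ Unsupported depth image for selected encoder is fallbacked to CV_8U.
```

View pics/c2.png

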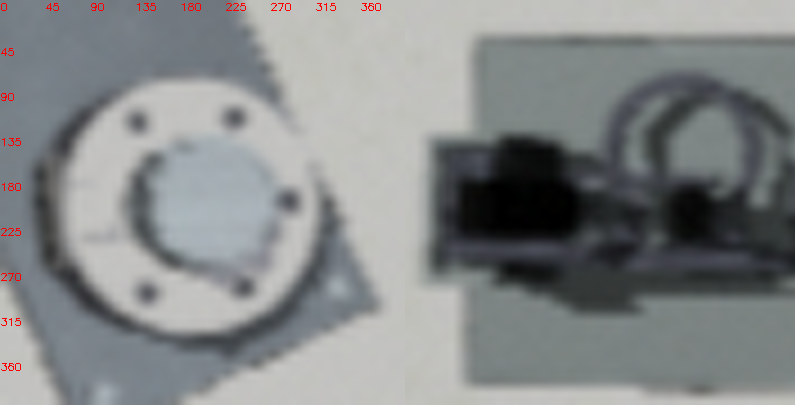

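The crop shows the drum's five screw holes at crop px (137,122), (235,118), (290,200), (243,288) and (147,293). The sixth position is covered by the tab, whose edges are at y≈183 and y≈237 near x≈90. The hole pattern therefore gives both the axis and the drum angle. The spread-side loop of the ring is on +x of the pliers.

```bash
cat >> h.py <<'E'
def holes(t,u0,v0,s=9):
    pass
E
python3 - <<'E'
from h import *
H=np.array([(137,122),(235,118),(290,200),(243,288),(147,293)],float)
W=np.array([ray("top",324+(x+.5)/9-.5,218+(y+.5)/9-.5,.065)[:2] for x,y in H])*1000
c=cv2.fitEllipse if 0 else None
from scipy.optimize import least_squares
r=least_squares(lambda p:np.hypot(W[:,0]-p[0],W[:,1]-p[1])-p[2],[510,-195,27]).x
ang=np.degrees(np.arctan2(W[:,1]-r[1],W[:,0]-r[0])); print("axis",r,ang)
s=ray("top",324+213.5/9-.5,218+200.5/9-.5,.099); print("stub",s)
d=ray("top",345.0,240.4,.065);print("drum",d)
# plate edges: fit lines
t=np.load("t0.npy"); g=cv2.cvtColor(t.astype(np.float32),cv2.COLOR_RGB2GRAY)
# along each long edge sample perpendicular profiles in world
yaw0=.445; cx=np.array([.562,-.172])
ex=np.array([np.cos(yaw0),np.sin(yaw0)]); ey=np.array([-ex[1],ex[0]])
def edge(base,dirn,out,ss):
    pts=[]
    for q in ss:
        os=np.arange(-.008,.0121,.0005)
        uv=np.array([proj("top",[*(base+dirn*q+out*o),.01]) for o in os],np.float32)
        p=cv2.remap(g,uv[:,:1],uv[:,1:],cv2.INTER_LINEAR).ravel()
        p=cv2.GaussianBlur(p,(1,5),0).ravel(); k=np.argmax(np.gradient(p))
        pts.append(os[k])
    pts=np.array(pts);k=abs(pts-np.median(pts))<.003
    f=np.polyfit(ss[k],pts[k],1); print(f, pts.round(4)[::3]); return f
edge(cx+ey*.047,ex,ey,np.linspace(-.09,.09,25))
edge(cx-ey*.047,ex,-ey,np.linspace(-.0,.09,13))
edge(cx+ex*.1,ey,ex,np.linspace(-.04,.04,13))
edge(cx-ex*.1,ey,-ex,np.linspace(-.04,.04,13))
# stand: ray estimates
for n,(x,y) in {"L":(469,40),"R":(0,0)}.items():pass
E
```

```text
axis [ 519.22056711 -193.44333311   27.06269949] [  33.60057314  -26.6642114   -86.37433922 -147.61692115  153.66366422]
stub [ 0.51967522 -0.19333351  0.099     ]
drum [ 0.51899434 -0.19397788  0.065     ]
[-0.00148718  0.0012    ] [0.002  0.0005 0.0015 0.0015 0.0015 0.001  0.001  0.001  0.001 ]
[1.40284319e-18 7.69230769e-04] [0.0005 0.003  0.0005 0.001  0.0005]
[0.0135989  0.00061538] [0.     0.001  0.0005 0.0005 0.001 ]Traceback (most recent call last):
  File "<stdin>", line 28, in <module>
  File "<stdin>", line 19, in edge
  File "h.py", line 9, in proj
    c,f=cal(n); p=c["R"]@np.asarray(X,float)+c["t"]; return np.array([f*p[0]/p[2]+c["cx"],f*p[1]/p[2]+c["cy"]])
        ~~~^^^
  File "h.py", line 4, in cal
    c=bot.calibration(n); f=210/np.tan(np.radians(c["vertical_fov"]/2)); return c,f
ValueError: time passes only in moves, steps and waits
```

Call:
arm_command:
  increments: "0 0 0 -.46 -.49 0 1; 0 0 0 -.92 -.98 0 1; 0 0 0 -.92 -.98 0 1; 0 0 0 -.92 -.98 0 1; 0 0 0 -.92 -.98 0 1; 0 0 0 -.92 -.98 0 1; 0 0 0 -.92 -.98 0 1; 0 0 0 -.92 -.98 0 1; 0 0 0 -.92 -.98 0 1; 0 0 0 -.92 -.98 0 1; 0 0 0 -.92 -.98 0 1; 0 0 0 -.92 -.98 0 1; 0 0 0 -.92 -.98 0 1; 0 0 0 -.92 -.98 0 1; 0 0 0 -.92 -.98 0 1; 0 0 0 -.92 -.98 0 1; 0 0 0 -.92 -.98 0 1; 0 0 0 -.92 -.98 0 1; 0 0 0 -.92 -.98 0 1; 0 0 0 -.92 -.98 0 1"
  grip_force: 30

```text
time: 2.9
tool_pos: [0.516, -0.1734, 0.2455]
eef_rot: [0.23, 0.973, 0.0, 0.0]
ft_force: [-0.7, 0.3, -0.5]
opening: 0.0854
gripper_force: 0.0
```

```bash
cat > h2.py <<'E'
from h import *
from scipy.spatial.transform import Rotation as Ro
def go(x,y,z,yaw=None):
    s=bot.state(); R=Ro.from_quat(s["eef_rot"]); p=s["tool_pos"]
    M=R.as_matrix(); y0=np.degrees(np.arctan2(M[1,1],M[0,1]))
    print("t",round(s["time"],2),"p",p.round(4),"yawY",y0.round(2),"zax",M[:,2].round(4),"F",s["ft_force"].round(1),"T",s["torque"].round(2),"open",round(s["opening"],4),"gf",round(s["gripper_force"],1),"q",s["joints"].round(2))
    print("shift units",(M.T@(np.array([x,y,z])-p)/.03).round(2), "turn units", None if yaw is None else round(-np.radians(yaw-y0)/.12,2))
E
python3 -c "
from h2 import *
go(.5193,-.1935,.086)"
```

```text
t 2.9 p [ 0.516  -0.1734  0.2455] yawY 63.43 zax [ 5.e-04  1.e-04 -1.e+00] F [-0.7  0.3 -0.5] T [-0.01 -0.04 -0.  ] open 0.0854 gf 0.0 q [ 0.19  0.48  0.12  1.82 -0.08  0.85  1.46]
shift units [-0.39 -0.55  5.32] turn units None
```

Call:
arm_command:
  increments: "0 0 0 -.39 -.55 0 1; 0 0 0 0 0 .8 1; 0 0 0 0 0 1 1; 0 0 0 0 0 1 1; 0 0 0 0 0 1 1; 0 0 0 0 0 1 1; 0 0 0 0 0 .52 .6; 0 0 0 0 0 0 .55; 0 0 0 0 0 0 .5"

```text
time: 4.03
tool_pos: [0.5194, -0.1922, 0.0866]
eef_rot: [0.23, 0.973, -0.0, 0.001]
ft_force: [-0.7, 0.1, 0.4]
opening: 0.0428
gripper_force: 0.0
```

```bash
python3 -c "
from h2 import *
go(.5193,-.1935,.086)"
```

```text
t 4.03 p [ 0.5194 -0.1922  0.0866] yawY 63.43 zax [ 1.5e-03 -4.0e-04 -1.0e+00] F [-0.7  0.1  0.4] T [-0.01  0.06 -0.02] open 0.0428 gf 0.0 q [ 0.25  0.72  0.08  1.92 -0.11  0.5   1.52]
shift units [-0.02 -0.04  0.02] turn units None
```

Call:
arm_command:
  increments: "0 0 0 0 0 0 .45; 0 0 0 0 0 0 .4; 0 0 0 0 0 0 .35; 0 0 0 0 0 0 .3; 0 0 0 0 0 0 .2; 0 0 0 0 0 0 .2"

```text
time: 4.78
tool_pos: [0.5184, -0.1947, 0.0872]
eef_rot: [0.231, 0.973, -0.001, 0.001]
ft_force: [-3.5, -4.3, 7.0]
opening: 0.0347
gripper_force: 29.3
```

```bash
python3 -c "
from h2 import *
go(.5193,-.1935,.086)"
```

```text
t 4.78 p [ 0.5184 -0.1947  0.0872] yawY 63.33 zax [ 0.001 -0.003 -1.   ] F [-3.5 -4.3  7. ] T [-1.05  0.74  0.09] open 0.0347 gf 29.3 q [ 0.25  0.72  0.09  1.92 -0.11  0.5   1.52]
shift units [-0.01  0.05  0.04] turn units None
```

Call:
arm_command:
  increments: "0 0 0 0 -.05 0 .2; 0 0 .3 0 0 0 .2; 0 0 .6 0 0 0 .2; 0 0 .6 0 0 0 .2; 0 0 .6 0 0 0 .2; 0 0 .6 0 0 0 .2; 0 0 .6 0 0 0 .2; 0 0 .6 0 0 0 .2; 0 0 .6 0 0 0 .2; 0 0 .6 0 0 0 .2; 0 0 .6 0 0 0 .2; 0 0 .6 0 0 0 .2; 0 0 .6 0 0 0 .2; 0 0 .6 0 0 0 .2; 0 0 .6 0 0 0 .2; 0 0 .6 0 0 0 .2; 0 0 .6 0 0 0 .2; 0 0 .57 0 0 0 .2; 0 0 0 0 0 0 .2; 0 0 0 0 0 0 .2"

```text
time: 7.28
tool_pos: [0.5195, -0.194, 0.0872]
eef_rot: [0.734, 0.679, 0.001, 0.002]
ft_force: [-0.4, -1.3, 4.8]
opening: 0.0348
gripper_force: 29.5
```

```bash
python3 -c "
from h2 import *
go(.5193,-.1935,.086)"
```

```text
t 7.28 p [ 0.5195 -0.194   0.0872] yawY -4.44 zax [ 0.0036 -0.001  -1.    ] F [-0.4 -1.3  4.8] T [-0.19  0.22 -0.04] open 0.0348 gf 29.5 q [ 0.06  0.76  0.39  1.93 -0.52  0.56  0.73]
shift units [ 0.02 -0.01  0.04] turn units None
```

Call:
arm_command:
  increments: "0 0 0 0 0 0 .5; 0 0 0 0 0 0 .7; 0 0 0 0 0 0 .9; 0 0 0 0 0 -.5 1; 0 0 0 0 0 -1 1; 0 0 .6 0 0 -1 1; 0 0 .9 0 0 -1 1; 0 0 .9 0 0 -1 1; 0 0 .9 0 0 -.8 1; 0 0 .9 0 0 0 1; 0 0 .9 0 0 0 1; 0 0 .9 0 0 0 1; 0 0 .9 0 0 0 1; 0 0 .9 0 0 0 1; 0 0 .9 0 0 0 1; 0 0 .9 0 0 0 1; 0 0 .9 0 0 0 1; 0 0 .9 0 0 0 1; 0 0 .9 0 0 0 1; 0 0 .15 0 0 0 1"

```text
time: 9.78
tool_pos: [0.5181, -0.1933, 0.2453]
eef_rot: [1.0, -0.0, 0.0, -0.0]
ft_force: [-0.2, -0.4, -0.3]
opening: 0.0853
gripper_force: 0.0
```

Call:
arm_command:
  increments: "0 0 0 0 -.7 0 1; 0 0 0 0 -1 0 1; 0 0 0 0 -1 0 1; 0 0 0 0 -1 0 1; 0 0 0 0 -1 0 1; 0 0 0 0 -1 0 1; 0 0 0 0 0 0 1"

```text
time: 10.65
tool_pos: [0.5182, -0.0197, 0.2447]
eef_rot: [1.0, 0.003, -0.0, -0.001]
ft_force: [-0.4, 0.3, 0.2]
opening: 0.0853
gripper_force: 0.0
```

Run:
```python
from h2 import *
go(.49,.21,.245,-90)
t=np.mean([bot.get_image("top").astype(np.float32) for _ in range(6)],0); np.save("t1.npy",t)
s=np.mean([bot.get_image("scene").astype(np.float32) for _ in range(4)],0); np.save("s1.npy",s)
t=t[:,:,::-1];s=s[:,:,::-1]
st=lambda a:np.clip((a-30)*1.8,0,255)
a=np.hstack([crop(st(t),324,218,369,263,9),crop(st(s),305,160,360,228,6)[:405]])
cv2.imwrite("pics/c3.png",a.astype(np.uint8))
```

```text
t 10.65 p [ 0.5182 -0.0197  0.2447] yawY -89.69 zax [-6.0e-04  1.7e-03 -1.0e+00] F [-0.4  0.3  0.2] T [-0.04 -0.03  0.02] open 0.0853 gf 0.0 q [-0.66  0.66  1.06  1.9  -0.69  1.   -0.86]
shift units [-0.9  -7.66  0.  ] turn units 0.04
```

View pics/c3.png

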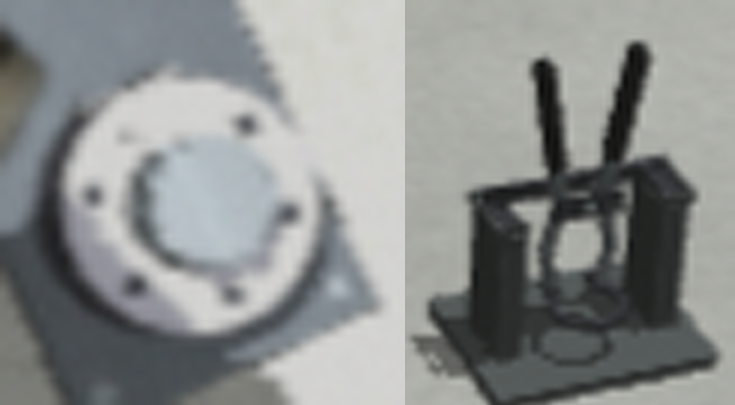

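The tab now sits at the upper left, towards the reader. The holes are at crop px (247,124), (290,212), (234,294), (135,285) and (94,195). The scene crop shows the pliers upright in the stand.

Run:
```python
from h2 import *
from scipy.optimize import least_squares
for f,H in (("t0.npy",[(137,122),(235,118),(290,200),(243,288),(147,293)]),("t1.npy",[(247,124),(290,212),(234,294),(135,285),(94,195)])):
    t=np.load(f).astype(np.float32); g=cv2.cvtColor(t,cv2.COLOR_RGB2GRAY)
    G=cv2.resize(g[218:263,324:369],None,fx=9,fy=9,interpolation=cv2.INTER_CUBIC)
    P=[]
    for x,y in H:
        w=G[y-13:y+14,x-13:x+14]; w=np.clip(np.percentile(w,65)-w,0,None); w[w<.4*w.max()]=0
        Y,X=np.mgrid[-13:14,-13:14]; P.append((x+(w*X).sum()/w.sum(),y+(w*Y).sum()/w.sum()))
    W=np.array([ray("top",324+(x+.5)/9-.5,218+(y+.5)/9-.5,.065)[:2] for x,y in P])*1000
    r=least_squares(lambda p:np.hypot(W[:,0]-p[0],W[:,1]-p[1])-p[2],[519,-194,27]).x
    a=np.degrees(np.arctan2(W[:,1]-r[1],W[:,0]-r[0])); print(np.round(P,1).tolist(),r.round(2),a.round(1),(a%60).round(1),np.mean(a%60))
# plate long-edge lines from the image with the new image: left edge & right edge
g=cv2.GaussianBlur(cv2.cvtColor(np.load("t0.npy").astype(np.float32),cv2.COLOR_RGB2GRAY),(0,0),.7)
c=bot.calibration("top"); F=436.063
def edges(g,cx,yaw0,hx,hy,z,lo=-.006,hi=.006):
    ex=np.array([np.cos(yaw0),np.sin(yaw0)]); ey=np.array([-ex[1],ex[0]]); 
    for nm,d,o,L,h in (("+y",ex,ey,hx,hy),("-y",ex,-ey,hx,hy),("+x",ey,ex,hy,hx),("-x",ey,-ex,hy,hx)):
        ss=np.linspace(-.9*L,.9*L,40); os=np.arange(lo,hi,.0004); B=[]
        X=cx+ss[:,None,None]*d+(h+os)[None,:,None]*o; X=np.dstack([X,np.full(X.shape[:2],z)])
        p=X@c["R"].T+c["t"]; u=(F*p[...,0]/p[...,2]+c["cx"]).astype(np.float32); v=(F*p[...,1]/p[...,2]+c["cy"]).astype(np.float32)
        q=np.gradient(cv2.remap(g,u,v,cv2.INTER_CUBIC),axis=1); k=os[q.argmax(1)]; ok=abs(k-np.median(k))<.0015
        f=np.polyfit(ss[ok],k[ok],1); print(nm,"slope",f[0].round(4),"off mm",(f[1]*1000).round(2),ok.sum())
edges(g,np.array([.562,-.172]),.445,.1,.047,.01)
print("stand")
edges(g,np.array([.49,.175+.012]),.012,.05,.065,.01,-.008,.008)
```

```text
[[137.6, 121.9], [234.5, 117.6], [288.2, 200.8], [243.6, 286.6], [147.1, 292.9]] [ 519.28 -193.2    26.94] [  32.9  -26.8  -86.9 -146.5  154.2] [32.9 33.2 33.1 33.5 34.2] 33.368333404122104
[[246.1, 124.5], [286.7, 214.2], [231.3, 293.7], [134.9, 286.0], [92.7, 195.8]] [ 519.32 -193.06   26.97] [ -34.9  -94.9 -154.7  146.4   85.8] [25.1 25.1 25.3 26.4 25.8] 25.55213537202859
+y slope -0.0039 off mm 1.18 35
-y slope -0.0011 off mm 1.25 34
+x slope 0.0048 off mm 0.9 37
-x slope 0.0034 off mm 0.53 38
stand
+y slope -0.0127 off mm 1.35 20
-y slope -0.0119 off mm 1.51 31
+x slope -0.0031 off mm 3.62 36
-x slope -0.001 off mm -0.73 19
```

Run:
```python
from h2 import *
g=cv2.GaussianBlur(cv2.cvtColor(np.load("t0.npy").astype(np.float32),cv2.COLOR_RGB2GRAY),(0,0),.7)
for v in (235,238,264,266): print(v,(np.gradient(g[v,160:230])).round(0).astype(int)[[*range(4,16)]],(np.gradient(g[v,160:230])).round(0).astype(int)[55:66])
for p in [(169.2,249),(219.9,249),(194.5,229.7),(194.5,268.8)]: print(p,ray("top",*p,.01).round(4))
# handle tops & wings from scene crop (6x from 305,160; panel offset 405)
for nm,x,y,z in (("hL",541-405,62,.181),("hR",637-405,45,.181)):
    print(nm,ray("scene",305+x/6-.4,160+y/6-.4,z).round(4))
t=np.load("t0.npy").astype(np.float32)[:,:,::-1]; s=np.load("s1.npy")[:,:,::-1]
a=np.clip((crop(t,160,222,235,277,10)-25)*2.2,0,255); cv2.imwrite("pics/c4.png",a.astype(np.uint8))
```

```text
235 [  0   0   0  -3  -9 -12  -7  -2   0   0   0   0] [ 0  0 -2 -7 -3 13 20 11  2  0  0]
238 [  0   0   0  -3  -8 -12  -8  -2   0   0   0   0] [ 0  0 -2 -5  4 17 15  5  1  0  0]
264 [  0   0  -3 -10 -13  -8  -2   0   0   0   0   0] [ 0 -2 -6 -2 14 19 11  3  0  0  0]
266 [  0   0  -2  -9 -13  -9  -2   0   0   0   0   0] [ 0 -2 -6 -2 13 20 11  3  0  0  0]
(169.2, 249) [0.4912 0.2515 0.01  ]
(219.9, 249) [0.4932 0.1207 0.01  ]
(194.5, 229.7) [0.5421 0.1878 0.01  ]
(194.5, 268.8) [0.4413 0.1848 0.01  ]
hL [0.4931 0.1597 0.181 ]
hR [0.493  0.2133 0.181 ]
```

View pics/c4.png

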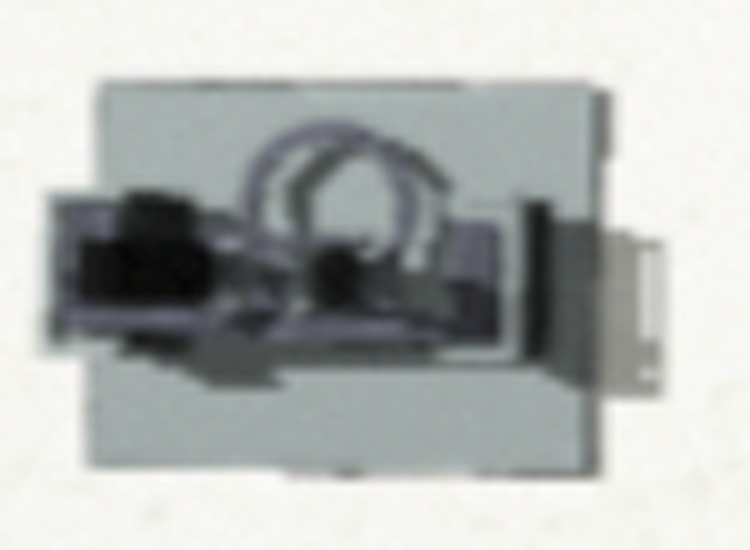

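The stand centre is at about (0.492, 0.186) with yaw ≈0. The handles' midpoint is at about (0.493, 0.1865), and the ring is on +x. Moving above the pliers.

Call:
arm_command:
  increments: "0 0 0 -.1 -.5 0 1; 0 0 0 -.1 -1 0 1; 0 0 0 -.1 -1 0 1; 0 0 0 -.1 -1 0 1; 0 0 0 -.1 -1 0 1; 0 0 0 -.1 -1 0 1; 0 0 0 -.1 -.84 0 1; 0 0 .04 -.16 -.5 0 1; 0 0 0 0 0 0 1; 0 0 0 0 0 0 1"

```text
time: 12.4
tool_pos: [0.4925, 0.1817, 0.2449]
eef_rot: [1.0, -0.003, 0.0, 0.0]
ft_force: [0.1, -0.6, -0.1]
opening: 0.0855
gripper_force: 0.0
```

```bash
python3 -c "
from h2 import *
go(.4925,.1855,.150,-90)"
```

```text
t 12.4 p [0.4925 0.1817 0.2449] yawY -90.38 zax [ 4.e-04 -5.e-04 -1.e+00] F [ 0.1 -0.6 -0.1] T [ 0.05 -0.05  0.01] open 0.0855 gf 0.0 q [-1.07  0.7   1.11  1.88 -0.73  1.04 -1.22]
shift units [-0.   -0.13  3.16] turn units -0.06
```

Call:
arm_command:
  increments: "0 0 -.05 0 -.13 .5 1; 0 0 0 0 0 .8 1; 0 0 0 0 0 .8 1; 0 0 0 0 0 .7 1; 0 0 0 0 0 .36 1; 0 0 0 0 0 0 .8; 0 0 0 0 0 0 .7"
  grip_force: 40

```text
time: 13.28
tool_pos: [0.493, 0.1862, 0.1505]
eef_rot: [1.0, 0.0, 0.001, 0.0]
ft_force: [-0.4, -0.5, -0.9]
opening: 0.0597
gripper_force: 1.6
```

```bash
python3 -c "
from h2 import *
go(.4925,.1855,.150,-90)"
```

```text
t 13.28 p [0.493  0.1862 0.1505] yawY -90.0 zax [ 1.1e-03 -2.0e-04 -1.0e+00] F [-0.4 -0.5 -0.9] T [-0.1   0.    0.03] open 0.0597 gf 1.6 q [-0.99  0.81  0.97  1.97 -0.89  0.87 -1.1 ]
shift units [-0.02  0.02  0.02] turn units 0.0
```

Call:
arm_command:
  increments: "0 0 0 0 0 0 .63; 0 0 0 0 0 0 .58; 0 0 0 0 0 0 .53; 0 0 0 0 0 0 .48; 0 0 0 0 0 0 .43; 0 0 0 0 0 0 .38; 0 0 0 0 0 0 .33; 0 0 0 0 0 0 .25; 0 0 0 0 0 0 .2; 0 0 0 0 0 0 .2"

```text
time: 14.52
tool_pos: [0.493, 0.1862, 0.1507]
eef_rot: [1.0, -0.0, 0.001, -0.0]
ft_force: [-0.7, -2.7, 11.4]
opening: 0.0312
gripper_force: 39.2
```

```bash
python3 -c "
from h2 import *
go(.4925,.1855,.150,-90)"
```

```text
t 14.53 p [0.493  0.1862 0.1507] yawY -90.01 zax [ 1.1e-03  2.0e-04 -1.0e+00] F [-0.7 -2.7 11.4] T [-0.62  0.3  -0.11] open 0.0312 gf 39.2 q [-0.99  0.81  0.97  1.97 -0.89  0.87 -1.1 ]
shift units [-0.02  0.02  0.02] turn units -0.0
```

Call:
arm_command:
  increments: "0 0 0 0 0 -.1 .2; 0 0 0 0 0 -.2 .2; 0 0 0 0 0 -.4 .2; 0 0 0 0 0 -.6 .2; 0 0 0 0 0 -.7 .2; 0 0 0 0 0 -.7 .2; 0 0 0 0 0 -.5 .2; 0 0 0 0 0 -.2 .2; 0 0 0 0 0 0 .2"

```text
time: 15.65
tool_pos: [0.4925, 0.1868, 0.2521]
eef_rot: [1.0, 0.0, 0.0, -0.0]
ft_force: [-0.5, -0.1, -1.9]
opening: 0.0312
gripper_force: 40.2
```

Run:
```python
from h2 import *
go(.5195,-.1948,.24,-90)
s=bot.get_image("scene").astype(np.float32)[:,:,::-1]; t=bot.get_image("top").astype(np.float32)[:,:,::-1]
u,v=proj("scene",[.5,.186,.16]).astype(int); a,b=proj("top",[.5,.186,.16]).astype(int)
st=lambda x:np.clip((x-20)*2,0,255)
cv2.imwrite("pics/c5.png",np.hstack([crop(st(s),u-28,v-35,u+28,v+35,7),crop(st(t),a-28,b-35,a+28,b+35,7)]).astype(np.uint8)); print(u,v,a,b)
```

```text
t 15.65 p [0.4925 0.1868 0.2521] yawY -89.96 zax [ 1.e-04  4.e-04 -1.e+00] F [-0.5 -0.1 -1.9] T [-0.04  0.06 -0.02] open 0.0312 gf 40.2 q [-1.08  0.69  1.12  1.87 -0.72  1.05 -1.24]
shift units [ 0.89 12.72  0.4 ] turn units 0.01
335 175 183 245
```

View pics/c5.png

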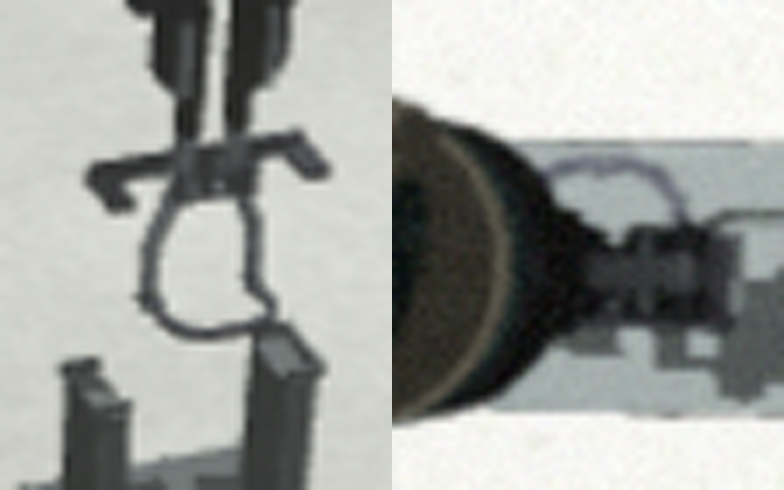

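The pliers are lifted upright and level, with the ring spread. In the top view the ring's front outer edge is at about crop (605,158); in the scene view its front lower rim is at about (200,330).

Run:
```python
from h2 import *
print("front top", [ray("top",183-28+(x-392+.5)/7-.5,245-35+(y+.5)/7-.5,.138).round(4) for x,y in((605,158),(605,178))])
print("right outer",ray("top",183-28+(688-392+.5)/7-.5,245-35+(205+.5)/7-.5,.138).round(4))
print("front scene", [ray("scene",335-28+(x+.5)/7-.5,175-35+(y+.5)/7-.5,.136).round(4) for x,y in((200,335),(145,292),(272,300),(98,180),(320,170))])
for w in(.054,-.054): print([ray("scene",335-28+(x+.5)/7-.5,175-35+(y+.5)/7-.5,.194).round(4) for x,y in((105,185),(310,155))])
```

```text
front top [array([0.5303, 0.1878, 0.138 ]), array([0.5237, 0.1876, 0.138 ])]
right outer [0.5153 0.1601 0.138 ]
front scene [array([0.5282, 0.1736, 0.136 ]), array([0.4875, 0.1649, 0.136 ]), array([0.5118, 0.2157, 0.136 ]), array([0.3881, 0.1835, 0.136 ]), array([0.4129, 0.2865, 0.136 ])]
[array([0.486 , 0.1431, 0.194 ]), array([0.4905, 0.239 , 0.194 ])]
[array([0.486 , 0.1431, 0.194 ]), array([0.4905, 0.239 , 0.194 ])]
```

Call:
arm_command:
  increments: "0 0 0 .02 .4 0 .2; 0 0 0 .03 .8 0 .2; 0 0 0 .03 .8 0 .2; 0 0 0 .03 .8 0 .2; 0 0 0 .03 .8 0 .2; 0 0 0 .03 .8 0 .2; 0 0 0 .03 .8 0 .2; 0 0 0 .03 .8 0 .2; 0 0 0 .03 .8 0 .2; 0 0 0 .03 .8 0 .2; 0 0 0 .03 .8 0 .2; 0 0 0 .03 .8 0 .2; 0 0 0 .03 .8 0 .2; 0 0 0 .03 .8 0 .2; 0 0 0 .03 .8 0 .2; 0 0 0 .03 .8 0 .2; 0 0 0 0 .3 .2 .2; 0 0 0 0 0 .2 .2; 0 0 0 0 0 0 .2; 0 0 0 0 0 0 .2"

```text
time: 18.25
tool_pos: [0.5069, -0.1934, 0.2397]
eef_rot: [1.0, 0.001, -0.0, -0.0]
ft_force: [0.5, 0.1, -1.9]
opening: 0.0305
gripper_force: 40.2
```

Run:
```python
from h2 import *
go(.506,-.195,.24,-90)
s=np.mean([bot.get_image("scene").astype(np.float32)[:,:,::-1] for _ in range(6)],0); t=np.mean([bot.get_image("top").astype(np.float32)[:,:,::-1]for _ in range(6)],0)
u,v=proj("scene",[.52,-.195,.11]).astype(int); a,b=proj("top",[.52,-.195,.11]).astype(int)
st=lambda x:np.clip((x-20)*2,0,255)
cv2.imwrite("pics/c6.png",np.hstack([crop(st(s),u-20,v-25,u+20,v+25,10),crop(st(t),a-20,b-25,a+20,b+25,10)]).astype(np.uint8)); print(u,v,a,b)
```

```text
t 18.25 p [ 0.5069 -0.1934  0.2397] yawY -89.89 zax [-4.e-04  5.e-04 -1.e+00] F [ 0.5  0.1 -1.9] T [-0.06 -0.05  0.02] open 0.0305 gf 40.2 q [-0.29  0.68  0.99  1.84 -0.67  1.   -0.58]
shift units [-0.03  0.05 -0.01] turn units 0.02
217 215 348 239
```

View pics/c6.png

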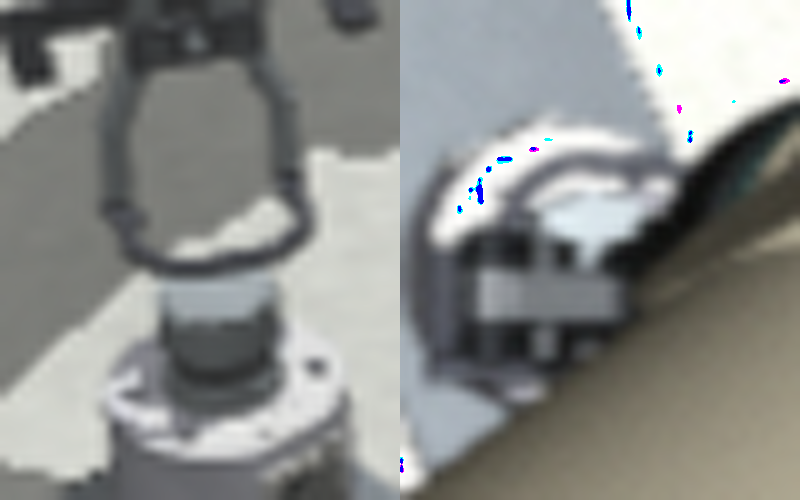

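The scene crop shows the ring's front arc from about (125,245) through (200,265) to (305,235), with the stub's top at x≈160–280 below it. In the top crop the ring arc runs from about (515,210) through (595,162) to (655,172), over the stub.

```bash
cat > m.py <<'E'
from h2 import *
from scipy.optimize import least_squares
def measure(zr,dx=.52,cy=-.195,boxes=((215,290,130,300),(143,200,518,655)),out=None):
    res={}
    for n,(r0,r1,c0,c1),off in (("scene",boxes[0],0),("top",boxes[1],400)):
        im=np.mean([bot.get_image(n).astype(np.float32) for _ in range(6)],0)
        u,v=proj(n,[.52,-.195,.11]).astype(int)
        g=cv2.cvtColor(crop(im,u-20,v-25,u+20,v+25,10),cv2.COLOR_RGB2GRAY)
        P=[]
        for x in range(c0-off,c1-off,8):
            col=g[r0:r1,x]; k=int(col.argmin())
            if 3<k<len(col)-4:
                w=np.clip(col[max(0,k-8):k+9].max()*.5+col[k]*.5-col[max(0,k-8):k+9],0,None); y=r0+max(0,k-8)+(w*np.arange(len(w))).sum()/w.sum()
                P.append(ray(n,u-20+(x+.5)/10-.5,v-25+(y+.5)/10-.5,zr)[:2]*1000)
        P=np.array(P); q=least_squares(lambda p:np.hypot(P[:,0]-p[0],P[:,1]-p[1])-22.5,[519,-195],loss="soft_l1").x
        print(n,"ring centre",q.round(1),"resid",(np.hypot(*(P-q).T)-22.5).round(1))
E
python3 - <<'E'
from m import *
measure(.124)
# stub in scene: side edges
im=np.load("s1.npy"); g=cv2.cvtColor(im,cv2.COLOR_RGB2GRAY)
u,v=proj("scene",[.52,-.195,.11]).astype(int)
G=crop(g,u-20,v-25,u+20,v+25,10)
for y in (290,300,310): print(y,G[y,130:310:6].astype(int))
for x in (200,210,220,230):print(x,G[240:420:6,x].astype(int))
E
```

```text
scene ring centre [ 523.6 -194.3] resid [ 1.6  2.   1.   0.8  0.7  0.7  0.2 -0.4 -0.6 -0.6 -0.9 -1.9 -2.8 -2.4
 -1.6 -0.5  0.7  1.4  2.4  3.   3.4  4.2]
top ring centre [ 520.3 -188.4] resid [ 0.3  0.2  0.1  0.3  0.2  0.1  0.  -0.1 -0.3 -0.6 -0.8 -0.8 -0.7 -0.4
  0.5  2.   3.2]
290 [123 123 123 120 115 106 101 103 105 104 105 105 106 106 106 106 107 107
 107 106 107 106 105  98  89  81  78  82  83  83]
300 [124 123 124 120 113 101  95 101 105 105 105 105 105 105 105 106 106 107
 107 107 105 100  92  86  82  78  77  81  83  82]
310 [124 124 125 121 113  95  84  92 100 104 105 104 104 104 104 105 105 106
 105 102  94  82  70  65  69  74  79  82  83  83]
200 [124 123 121 114 108 106 107 106 106 105 105 104 103  90  73  68  66  62
  61  61  61  56  49  48  55  66  71  62  65  80]
210 [120 114 104 100 106 107 107 107 106 105 105 104 103  92  78  72  68  63
  61  62  62  58  49  47  55  70  76  63  64  81]
220 [ 94  94  90  95 105 107 106 106 106 106 106 104 104  91  75  70  67  63
  61  62  62  57  49  47  55  71  78  64  63  79]
230 [ 80  83  89  98 106 107 106 106 107 107 106 105 104  88  67  62  63  63
  63  63  61  55  49  48  54  66  71  63  65  80]
```

Call:
arm_command:
  increments: "0 0 .02 -.06 .05 0 .2; 0 0 0 0 0 .2 .2; 0 0 0 0 0 .2 .2; 0 0 0 0 0 .1 .2; 0 0 0 0 0 0 .2; 0 0 0 0 0 0 .2"

```text
time: 20.2
tool_pos: [0.5051, -0.196, 0.225]
eef_rot: [1.0, -0.001, 0.0, 0.0]
ft_force: [1.9, -0.5, -1.9]
opening: 0.0307
gripper_force: 40.2
```

Run:
```python
from h2 import *
go(.505,-.195,.1947,-90)
s=np.mean([bot.get_image("scene").astype(np.float32)[:,:,::-1] for _ in range(6)],0); t=np.mean([bot.get_image("top").astype(np.float32)[:,:,::-1]for _ in range(6)],0)
u,v=proj("scene",[.52,-.195,.10]).astype(int); a,b=proj("top",[.52,-.195,.11]).astype(int)
st=lambda x:np.clip((x-20)*1.9,0,255)
cv2.imwrite("pics/c7.png",np.hstack([crop(st(s),u-20,v-20,u+20,v+20,10),crop(st(t),a-20,b-20,a+20,b+20,10)]).astype(np.uint8)); print(u,v,a,b)
```

```text
t 20.2 p [ 0.5051 -0.196   0.225 ] yawY -90.11 zax [ 1.e-04 -2.e-04 -1.e+00] F [ 1.9 -0.5 -1.9] T [-0.02 -0.04 -0.03] open 0.0307 gf 40.2 q [-0.27  0.69  0.98  1.86 -0.69  0.97 -0.56]
shift units [-0.   -0.03  1.01] turn units -0.02
217 218 348 239
```

View pics/c7.png

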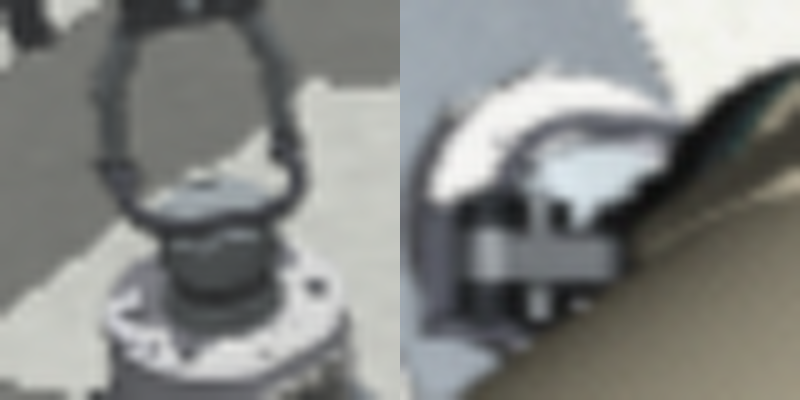

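The ring now hangs just above the stub's top and encircles it in both views, with jaw sides near (105,165) and (295,150) and the stub centred near 220. I'll step down in small increments while watching the force.

Call:
arm_command:
  increments: "0 0 0 0 -.03 .1 .2; 0 0 0 0 0 .1 .2; 0 0 0 0 0 .1 .2; 0 0 0 0 0 .1 .2; 0 0 0 0 0 0 .2"

```text
time: 21.42
tool_pos: [0.505, -0.1949, 0.2126]
eef_rot: [1.0, -0.001, -0.0, -0.0]
ft_force: [-0.2, -0.6, -1.6]
opening: 0.031
gripper_force: 40.2
```

Run:
```python
from h2 import *
go(.505,-.195,.1947,-90)
```

```text
t 21.43 p [ 0.505  -0.1949  0.2126] yawY -90.11 zax [-3.e-04  0.e+00 -1.e+00] F [-0.2 -0.6 -1.6] T [-0.03 -0.11  0.01] open 0.031 gf 40.2 q [-0.26  0.7   0.96  1.87 -0.71  0.95 -0.54]
shift units [-0.   0.   0.6] turn units -0.02
```

Call:
arm_command:
  increments: "0 0 -.01 0 0 .1 .2; 0 0 0 0 0 .1 .2; 0 0 0 0 0 .1 .2; 0 0 0 0 0 .1 .2; 0 0 0 0 0 .1 .2; 0 0 0 0 0 .1 .2; 0 0 0 0 0 0 .2; 0 0 0 0 0 0 .2"

```text
time: 22.42
tool_pos: [0.505, -0.195, 0.1949]
eef_rot: [1.0, -0.0, -0.0, 0.0]
ft_force: [0.7, -0.1, -2.0]
opening: 0.0309
gripper_force: 40.2
```

Run:
```python
from h2 import *
go(.505,-.195,.1947,-90)
s=np.mean([bot.get_image("scene").astype(np.float32)[:,:,::-1] for _ in range(6)],0); t=np.mean([bot.get_image("top").astype(np.float32)[:,:,::-1]for _ in range(6)],0)
u,v=proj("scene",[.52,-.195,.09]).astype(int); a,b=proj("top",[.52,-.195,.09]).astype(int)
st=lambda x:np.clip((x-20)*1.9,0,255)
cv2.imwrite("pics/c8.png",np.hstack([crop(st(s),u-20,v-20,u+20,v+20,10),crop(st(t),a-20,b-20,a+20,b+20,10)]).astype(np.uint8)); print(u,v,a,b)
print("ring band front/rear, z .079:",[proj("scene",[.5195+22.5e-3*np.cos(w),-.195+22.5e-3*np.sin(w),.079]).round(1).tolist() for w in (0,1.57,-1.57)])
```

```text
t 22.43 p [ 0.505  -0.195   0.1949] yawY -90.04 zax [-0. -0. -1.] F [ 0.7 -0.1 -2. ] T [-0.01 -0.02  0.09] open 0.0309 gf 40.2 q [-0.25  0.72  0.94  1.89 -0.74  0.92 -0.52]
shift units [-0.    0.    0.01] turn units -0.01
217 220 347 239
ring band front/rear, z .079: [[219.6, 228.1], [225.4, 222.3], [210.4, 225.2]]
```

View pics/c8.png

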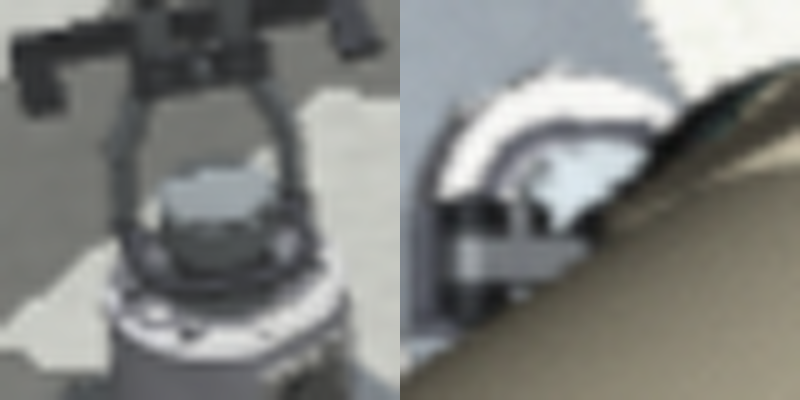

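The ring now sits around the stub at groove height. Its front arc is at scene crop (220,288), against a prediction of (231,286), and the gaps left and right of the stub look equal. I'll do a quick numeric centring check from the top view.

Run:
```python
from h2 import *
im=np.mean([bot.get_image("top").astype(np.float32) for _ in range(8)],0); g=cv2.cvtColor(im,cv2.COLOR_RGB2GRAY)
G=crop(g,327,219,367,259,10); P=[]
for x in range(110,235,8):
    col=G[95:200,x]; k=int(col[:75].argmin()); a=max(0,k-9); w=col[a:k+10]; w=np.clip((w.max()+w.min())/2-w,0,None); y=95+a+(w*np.arange(len(w))).sum()/w.sum()
    p=ray("top",327+(x+.5)/10-.5,219+(y+.5)/10-.5,.080)*1000; P.append(p[:2])
    print(x,round(y),p[:2].round(1),"r from cam axis",np.hypot(*(p[:2]-[519.4,-193.1])).round(1))
go(.505,-.195,.1947,-90)
```

```text
110 151 [ 534.8 -173.1] r from cam axis 25.2
118 145 [ 536.2 -175. ] r from cam axis 24.7
126 140 [ 537.5 -177. ] r from cam axis 24.3
134 137 [ 538.3 -178.9] r from cam axis 23.6
142 133 [ 539.2 -180.9] r from cam axis 23.3
150 131 [ 539.9 -182.8] r from cam axis 22.9
158 130 [ 540.2 -184.8] r from cam axis 22.4
166 130 [ 540.1 -186.8] r from cam axis 21.7
174 130 [ 540.1 -188.7] r from cam axis 21.2
182 130 [ 540.1 -190.7] r from cam axis 20.8
190 130 [ 540.3 -192.6] r from cam axis 20.9
198 129 [ 540.4 -194.6] r from cam axis 21.1
206 129 [ 540.5 -196.6] r from cam axis 21.4
214 130 [ 540.4 -198.5] r from cam axis 21.7
222 130 [ 540.3 -200.5] r from cam axis 22.2
230 131 [ 540.2 -202.4] r from cam axis 22.8
t 23.43 p [ 0.505  -0.195   0.1949] yawY -90.04 zax [-0.  0. -1.] F [ 0.4  0.2 -1.8] T [-0.   -0.07 -0.01] open 0.0308 gf 40.2 q [-0.25  0.72  0.94  1.89 -0.74  0.92 -0.52]
shift units [0.   0.   0.01] turn units -0.01
```

Call:
arm_command:
  increments: "0 0 0 .02 0 0 .2; 0 0 0 .015 0 0.01 .2; 0 0 0 0 0 0 .2; 0 0 0 0 0 0 .2; 0 0 0 0 0 0 .2; 0 0 0 0 0 0 .2"

```text
time: 24.18
tool_pos: [0.506, -0.195, 0.1946]
eef_rot: [1.0, -0.0, -0.0, -0.0]
ft_force: [-0.7, -0.3, -1.7]
opening: 0.0306
gripper_force: 40.2
```

Run:
```python
from h2 import *
go(.506,-.195,.1947,-90)
im=np.mean([bot.get_image("top").astype(np.float32) for _ in range(8)],0); g=cv2.cvtColor(im,cv2.COLOR_RGB2GRAY)
G=crop(g,327,219,367,259,10)
for x in (174,190,206): print(x,G[80:220:4,x].astype(int))
for y in (130,150,170): print(y,ray("top",327+19-.5,219+(y+.5)/10-.5,.081).round(4)[0],"z99",ray("top",327+19-.5,219+(y+.5)/10-.5,.099).round(4)[0])
```

```text
t 24.18 p [ 0.506  -0.195   0.1946] yawY -90.04 zax [-0.  0. -1.] F [-0.7 -0.3 -1.7] T [ 0.01 -0.01  0.05] open 0.0306 gf 40.2 q [-0.25  0.73  0.94  1.89 -0.74  0.92 -0.52]
shift units [-0.  0. -0.] turn units -0.01
174 [132 144 150 150 148 148 143 130 117 100  86  78  75  80  89 100 110 117
 118 124 130 136 139 139 140 140 140 139 137 130 122 109  92  77  64]
190 [133 144 150 150 149 149 143 133 122 105  89  78  73  78  91 109 125 133
 132 134 135 136 137 137 137 139 137 136 132 112  87  60  42  37  32]
206 [130 143 150 150 148 148 142 129 115  96  82  74  73  79  94 111 127 135
 135 135 135 134 133 132 126 121 111  97  85  69  57  49  45  47  47]
130 0.5402 z99 0.5393
150 0.5353 z99 0.5345
170 0.5304 z99 0.5297
```

```bash
python3 -c "
from station import bot
print(bot.sign_off())"
```

```text
the job is handed in; nothing more can be done
None
```

I handed the job in at about 25 s of the 64 s limit; the verdict hasn't come back. The label faces the reader to about 0.1°, and the spread ring is around the stub at groove height with no contact force felt. Centring is accurate to about 1 mm in the camera checks, and the arm is still holding the pliers upright.

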